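Hang the slotted bread board on the stand's pin

TASK

Take the pale wooden bread board out of the plate rack and hang it on the brass pin of the stand by the slot in its handle: slide the slot sideways over the pin while you hold the board, then let it down until the pin carries it, and let go so that it hangs upright, still and clear of the stand's foot. The pin's exact height is not known, so feel for it gently, without forcing the board against the stand, and leave the other kitchen things where they are.

Things in the scene. Friction and masses are not known exactly. Their poses are not given: they have to be found in the camera images.
- board: Pale wooden bread board, 12 mm thick, 0.17 to 0.34 kg, upright in the rack. Origin: middle of its bottom edge; x across the thickness, y along the width, z up to the handle. Blade y -55 to 55, z 0 to 95; its straight top edge goes on beside the handle. Handle y -25 to 25, z 95 to 200; solid and free to grip at z 120 to 200, across its 50 mm width or 12 mm thickness.
- board_slot (a point): Mouth of the slot, at (0, 25, 101.25) mm of the board's frame; axes as the board. The slot is an L right through the handle: a level channel z 95 to 107.5, open at the +y edge (y = 25), closed at y = -6.5; over its inner end a pocket y -6.5 to 6.5 rises to z 120. The channel's floor is the blade's top edge, which sticks out beyond the mouth to y = 55 as a lip.
- board_seat (a point): Point at (0, 0, 115) mm of the board's frame, at the top of the pocket: the axis of the pin lies here when the board hangs. Axes as the board.
- board_grip (a point): Point in the middle of the handle's grip, at (0, 0, 180) mm of the board's frame. Axes as the board.
- stand: Dark wood stand, fixed. Origin: on the counter below the post's front face. Foot 18 mm high, x -55 to 65, y -60 to 60. Post x -26 to 0, y -20 to 20, up to z 188. A level rigid brass pin, 10 mm diameter, sticks out of the front face along +x at y = 0: 20 mm free, then a head 22 mm in diameter (x 20 to 26), too big for the slot. Pin axis at a height from z 150 to 180.
- stand_pin (a point): Middle of the pin's free length at its NOMINAL height, (10, 0, 165) mm of the stand; the pin is clamped up to 15 mm higher or lower, not reported: feel or see it. x along the pin to its head, y level across it, z up. The board hangs with its x along this x and its slot's mouth (+y) to this +y, so the board is slid on towards +y.
- rack: Mid-brown wooden plate rack, fixed. Origin: middle of its underside. Base 120 x 150 x 12 mm (x, y, z); steel dowels up to z 46 form grooves along y: one 16 mm wide at x = 20 with the bread board, one at x = -30 with the white board. Both stand on the base at z = 12, axes as the rack's.
- white_board: White plastic board 8 x 120 x 100 mm (x, y, z) in the rack's other groove, 50 mm beside the bread board; no handle. Leave it. Origin: middle of its bottom edge.
- jar_a: Jar with red lid, 48 mm in diameter, 85 mm high. Leave it. Origin: middle of its underside.
- jar_b: Jar with brass lid, 48 mm in diameter, 85 mm high. Leave it. Origin: middle of its underside.
- mug: Blue mug, 80 mm in diameter, 90 mm high. Leave it. Origin: middle of its underside.
- shaker: White ceramic salt shaker, 40 mm in diameter, 78 mm high. Leave it. Origin: middle of its underside.
Mind the look-alikes: they are no part of the job. Leave any pink, red or turquoise look-alike of the board alone.

How it is judged:
By the outcome, as a careful person would: the job done as asked, in the order asked, and still so for the second after the job is handed in, with the robot touching nothing.
It also fails if it takes over 62 s, if anything falls off the work surface, if the arm or the gripper's body presses on something with over 40 N, if the wrist force passes 120 N, or if a joint passes its speed limit or range.

ROBOT

A 6-joint arm with a two-finger parallel gripper is mounted at the origin on the work surface. World frame = base frame: x ahead of the robot, y to its left, z up, the work surface at z = 0. Lengths are in m, angles in rad, forces in N, time in s.
With the tool pointing down it reaches from about 0.375 to 0.975 m from the base axis. Payload 3.8 kg.
Tool frame: the origin (TCP) lies midway between the tips of the shut fingers; the grasp point (between the pads) lies 19 mm behind it; z points along the fingers, y is the line along which they close (so a half turn about z gives the same grasp; the last joint's range is limited). The gripper opens to 88 mm and grips with 3 to 60 N. Pads are 18 mm wide; open, the fingers measure 123 mm over their backs; the gripper's body (75 mm by 187 mm) begins 45 mm behind the grasp point.
Start: joints at [-1.267, 0.264, 1.604, -0, 1.274, -0.037], TCP at [0.226, -0.636, 0.239] pointing down, gripper open.
Joint ranges: [-2.63, 2.63], [-0.94, 2.18], [0.31, 2.57], [-1.31, 4.45], [0, 2.66], [-2.55, 2.55]. Speed limits (rad/s): [2.57, 2.57, 3.14, 3.14, 3.14, 3.14].

INTERFACE

Orientations are given as a rotation vector (axis times angle).
In Python, from cell import manip, inverse_kinematics, cams, order gives the robot as it stands. Calls block until the motion is done:
- manip.move_pose(position, orientation): joint-space move of the TCP to a pose.
- manip.move_linear(position, rate=0.15, rot=None): straight line of the TCP; rot=None keeps the orientation; rate is the mean speed in m/s.
- manip.set_joints(angles): joint-space move.
- manip.set_gripper(opening, force=None): finger opening in m; force is the grip in N (None keeps the last); returns when the fingers have stopped.
- manip.dwell(seconds).
- inverse_kinematics(position, orientation): joint angles nearest the present ones, or None.
- manip.state(): the state.
- cams.capture(name): name is "scene" or "side" or "wrist"; returns a dict with "image" (480x640x3 uint8, blue, green, red), "z_map" (480x640 float32, m along the optical axis (not along the pixel's ray), 0 where there is no reading), "intrinsics" (3x3 intrinsics, pixels), "k1" (the pictures are not rectified: a ray, as slopes to the right and down, at radius r is drawn at 1 + k1 r^2 times it, then the intrinsics apply), "position" and "orientation" of the camera in the world; the wrist camera has in their place "T_tool_cam" (4x4, takes a point from camera to tool coordinates, whose origin is the TCP and whose axes are the flange's). Camera axes: x right, y down, z forward; pixel columns grow to the right and rows downward; lengths in m; the calibration is good to about 2 mm. A picture is of the moment at which its call begins: read the wrist's pose just before it.
A pose or a line that the arm cannot do raises manip.IKError and nothing moves.
- order.close_job(): hands the job in; it is judged then, once.
The state is a dict: "clock": time; "joint_pos": joint angles; "joint_velocities": joint speeds; "tau": joint torques, N m; "tool_pos": TCP position; "tcp_rot": TCP orientation; "contact_force": force on the tool from outside, world axes, zero at the start; "moment": the same for the moment, N m; "gripper_width": finger opening in m; "grasp_force": force on a finger pad.
Only numpy, scipy, OpenCV 4.12 (cv2) and the standard library are available. Lean on these libraries where they do the work, as an engineer would, in place of code of your own. Each camera call takes 0.05 s, during which the arm holds its last target. There are 200 camera calls.

## Working session

There is one attempt and no reset: what is moved stays moved. The work goes in short steps, each a Python script; the robot and the scene stay as the last script left them, time stands still between calls to the robot, and variables do not carry over. Pictures are saved under pics/ and viewed, at most 10 in all, crops included, and the job is handed in when it is done.

```bash
ls; mkdir -p pics
cat > h.py <<'E'
import numpy as np, cv2
from scipy.spatial.transform import Rotation as R
from cell import manip, inverse_kinematics, cams, order
def rot(o):
    o=np.array(o,float)
    return o if o.shape==(3,3) else (R.from_rotvec(o).as_matrix() if o.size==3 else R.from_quat(o).as_matrix())
def cloud(c):
    """world points (H,W,3) from the z_map"""
    K=c["intrinsics"]; v,u=np.mgrid[:480,:640].astype(float)
    xd=(u-K[0,2])/K[0,0]; yd=(v-K[1,2])/K[1,1]; x,y=xd.copy(),yd.copy()
    for _ in range(8):
        f=1+c["k1"]*(x*x+y*y); x,y=xd/f,yd/f
    d=np.stack([x,y,np.ones_like(x)],-1)
    P=d*c["z_map"][...,None]
    if "T" in c: Rm,t=c["T"][:3,:3],c["T"][:3,3]
    else: Rm,t=rot(c["orientation"]),np.array(c["position"])
    return P@Rm.T+t, d@Rm.T, t
def wrist():
    s=manip.state(); c=cams.capture("wrist"); T=np.eye(4); T[:3,:3]=rot(s["tcp_rot"]); T[:3,3]=s["tool_pos"]
    c["T"]=T@c["T_tool_cam"]; return c
E
python3 - <<'E'
from h import *
import pickle
for n in("scene","side"):
    c=cams.capture(n); cv2.imwrite(f"pics/{n}.png",c["image"]); pickle.dump(c,open(n+".pkl","wb"))
    print(n,c["position"],c["orientation"],c["intrinsics"].tolist() if hasattr(c["intrinsics"],'tolist') else c["intrinsics"],c["k1"])
print(manip.state())
E
```

```text
pics
scene [ 1.43510229 -0.39757415  0.7161161 ] [-1.80403929 -1.26139904  0.71018749] [[583.2560076059789, 0.0, 323.7806302525732], [0.0, 583.2560076059789, 243.9234228646473], [0.0, 0.0, 1.0]] 0.01919572325181463
side [0.0469473  0.68163278 0.87591583] [-0.72356307  2.52518189 -1.1996241 ] [[605.1477187664701, 0.0, 315.6675133743812], [0.0, 605.1477187664701, 235.3672694626694], [0.0, 0.0, 1.0]] -0.05534214387715247
{'clock': 0.1, 'joint_pos': array([-1.26690046e+00,  2.64691223e-01,  1.60520955e+00, -5.85090139e-06,
        1.27371688e+00, -3.68930485e-02]), 'joint_velocities': array([-1.21597159e-04, -1.01040710e-03, -4.03376235e-03, -1.51501795e-03,
        8.13974927e-04, -7.15629434e-05]), 'tau': array([ 9.76484516e-04, -5.03621399e+01, -3.58070433e+01,  7.32031069e-02,
        2.33429455e-02, -6.59987836e-05]), 'tool_pos': array([ 0.22541628, -0.63557433,  0.23751854]), 'tcp_rot': array([-3.09411830e+00, -5.32385797e-01,  4.31820478e-04]), 'contact_force': array([-0.15452137,  0.40934067, -0.06008381]), 'moment': array([-0.04488125,  0.008949  , -0.03036204]), 'grasp_force': 0.0, 'gripper_width': 0.08791227705785824}
```

View pics/scene.png

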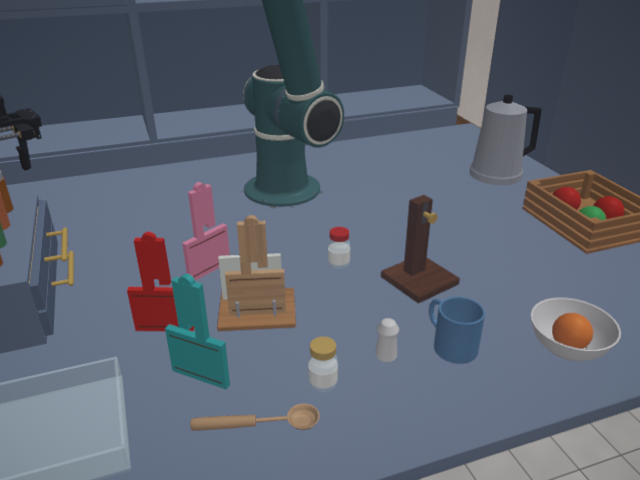

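View pics/side.png

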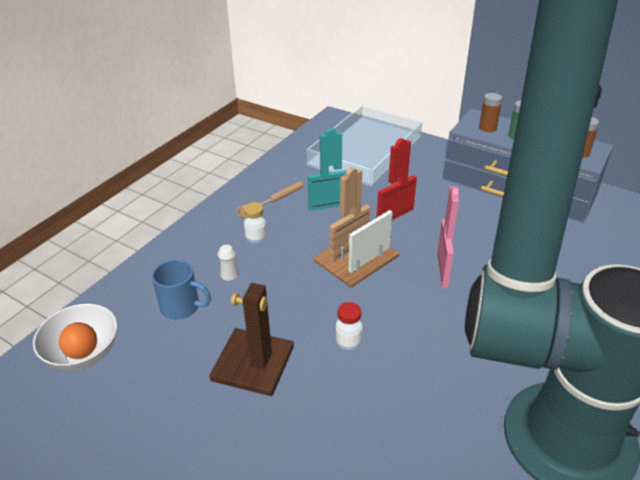

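The only pale wooden board is the one in the rack, at scene (255,265) and side (350,225). The look-alikes are pink (205,230), red (155,285) and turquoise (195,330) in the scene view, and they stand free on the counter. I'll confirm with an enlarged crop and take point clouds.

Run:
```python
from h import *
import pickle
S=pickle.load(open("scene.pkl","rb"));D=pickle.load(open("side.pkl","rb"))
f=lambda im,x,y:cv2.resize(im[y:y+120,x:x+120],(400,400),interpolation=cv2.INTER_CUBIC)
a=S["image"];b=D["image"]
g=lambda im,x,y,w,h:cv2.resize(im[y:y+h,x:x+w],(400,300),interpolation=cv2.INTER_CUBIC)
cv2.imwrite("pics/crop.png",np.vstack([np.hstack([g(a,190,210,160,120),g(a,370,185,160,120)]),np.hstack([g(b,290,160,160,120),g(b,190,270,160,120)])]))
for n,c,pts in(("scene",S,dict(board=(255,290),handle=(245,250),handletop=(252,222),slot=(253,260),head=(431,217),post=(420,230),posttop=(420,200),foot=(432,280),jarA=(339,235),jarB=(323,347),mug=(460,312),shaker=(388,325),table=(400,420))),
 ("side",D,dict(board=(340,240),handle=(350,190),white=(372,240),head=(236,299),brass2=(262,302),post=(265,340),foot=(250,375),table=(420,350)))):
    P,d,t=cloud(c)
    for k,(u,v) in pts.items():
        print(n,k,np.round(P[v,u],3),c["image"][v,u])
```

```text
scene board [ 0.542 -0.21   0.067] [ 76  97 120]
scene handle [ 0.539 -0.222  0.157] [ 80 101 124]
scene handletop [ 0.545 -0.207  0.215] [ 77  98 121]
scene slot [ 0.544 -0.21   0.136] [ 78 100 124]
scene head [0.558 0.149 0.166] [ 67 103 122]
scene post [0.53  0.143 0.123] [45 47 61]
scene posttop [0.52  0.142 0.186] [51 58 79]
scene foot [0.566 0.163 0.017] [50 57 81]
scene jarA [0.434 0.004 0.085] [ 53  49 152]
scene jarB [ 0.759 -0.151  0.086] [ 89 142 165]
scene mug [0.725 0.128 0.058] [110  84  60]
scene shaker [ 0.731 -0.021  0.074] [184 182 183]
scene table [ 0.868 -0.061 -0.003] [136 114 104]
side board [ 0.543 -0.173  0.065] [ 85 109 135]
side handle [ 0.536 -0.199  0.18 ] [ 78 108 132]
side white [ 0.483 -0.205  0.069] [166 174 169]
side head [0.551 0.154 0.164] [ 98 168 201]
side brass2 [0.503 0.145 0.175] [107 177 213]
side post [0.506 0.144 0.078] [30 33 51]
side foot [0.514 0.184 0.021] [45 62 91]
side table [ 0.291 -0.042 -0.002] [163 136 125]
```

View pics/crop.png

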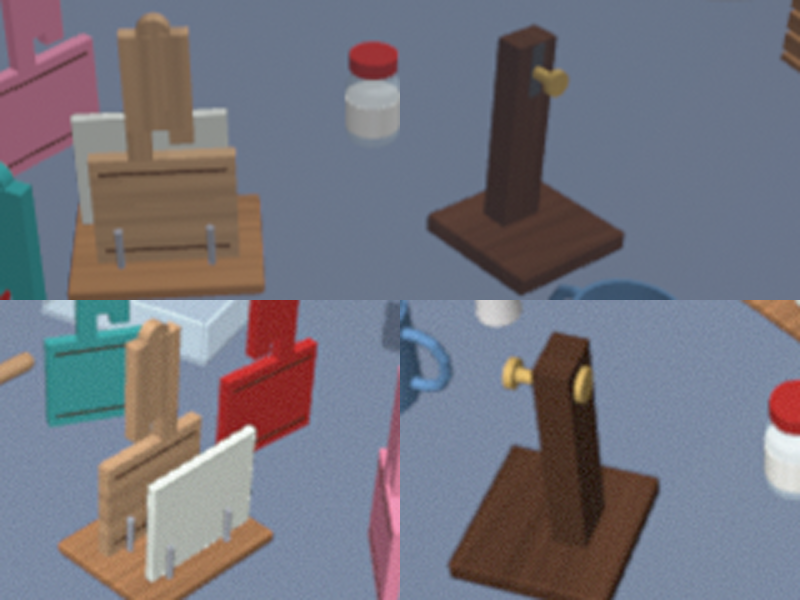

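The bottom and top left crops confirm the pale wooden board in the rack, with its mouth on the image right in the scene view (+y). The stand's pin points to the lower right in the scene view, with the head at about scene (431,217) and side (236,299). Next I'll fit planes and yaws.

Run:
```python
from h import *
import pickle
S=pickle.load(open("scene.pkl","rb"));D=pickle.load(open("side.pkl","rb"))
PS,dS,tS=cloud(S);PD,dD,tD=cloud(D)
def plane(p):
    for _ in range(5):
        c=p.mean(0);n=np.linalg.svd(p-c,full_matrices=False)[2][2];r=(p-c)@n;p=p[abs(r)<max(2*r.std(),.001)]
    return c,n*np.sign(n[0] if abs(n[0])>.5 else n[2]),r.std(),len(p)
def box(P,lo,hi): return np.all((P>lo)&(P<hi),-1)
# board
hs=lambda im:cv2.cvtColor(im,cv2.COLOR_BGR2HSV)
for n,P,c in(("scene",PS,S),("side",PD,D)):
    m=box(P,[.515,-.3,.03],[.57,-.12,.235])
    if n=="side": m&=P[...,0]>.52
    q=P[m]; print(n,"board",plane(q))
    for lo,hi in((.03,.1),(.125,.2)):
        w=q[(q[:,2]>lo)&(q[:,2]<hi)]; print(lo,"ranges",np.percentile(w,[1,50,99],axis=0).round(4).tolist(),plane(w)[:2])
    print("zmax",np.sort(q[:,2])[-5:])
    # rack base top
    r=P[box(P,[.4,-.32,.006],[.65,-.1,.018])]
    rect=cv2.minAreaRect((r[:,:2]*1000).astype(np.float32)); print("rack",rect,r[:,2].mean())
    f=P[box(P,[.4,.03,.013],[.68,.25,.024])]
    rect=cv2.minAreaRect((f[:,:2]*1000).astype(np.float32)); print("foot",rect,np.median(f[:,2]))
    po=P[box(P,[.47,.09,.03],[.57,.2,.14])]; rect=cv2.minAreaRect((po[:,:2]*1000).astype(np.float32)); print("post",rect)
    tp=P[box(P,[.45,.09,.183],[.58,.2,.195])]; print("posttop",cv2.minAreaRect((tp[:,:2]*1000).astype(np.float32)),np.median(tp[:,2]))
    h=hs(c["image"]); br=(h[...,0]>12)&(h[...,0]<32)&(h[...,1]>90)&(h[...,2]>90)&box(P,[.46,.1,.13],[.6,.2,.2])
    k,l,st,ce=cv2.connectedComponentsWithStats(br.astype(np.uint8))
    for i in range(1,k):
        print("brass",st[i].tolist(),ce[i],np.median(P[l==i],axis=0))
    for nm,b in dict(jarA=([.38,-.05,.02],[.5,.06,.1]),jarB=([.68,-.21,.02],[.82,-.1,.1]),shaker=([.66,-.08,.02],[.8,.04,.1]),mug=([.62,.06,.02],[.8,.22,.1])).items():
        q=P[box(P,*b)]; print(nm,q.min(0).round(3),q.max(0).round(3)) if len(q) else 0
```

```text
scene board (array([ 0.54262713, -0.20964893,  0.11039875]), array([ 0.96328112, -0.2684883 ,  0.00187757]), np.float64(0.0013466525012203097), 2887)
0.03 ranges [[0.5273, -0.2613, 0.0312], [0.5426, -0.2098, 0.0657], [0.5593, -0.1576, 0.0992]] (array([ 0.54268496, -0.20982081,  0.06621211]), array([ 0.96329021, -0.2684535 ,  0.00216411]))
0.125 ranges [[0.5337, -0.2329, 0.1267], [0.5424, -0.2089, 0.1643], [0.551, -0.1853, 0.1992]] (array([ 0.54271401, -0.20912053,  0.16419751]), array([ 0.96412643, -0.26542176,  0.00339245]))
zmax [0.22451424 0.22480659 0.22519302 0.22525085 0.22541116]
rack ((519.0781860351562, -204.18101501464844), (149.7948455810547, 125.03689575195312), 74.9837875366211) 0.011598430261681643
foot ((498.7594299316406, 132.13914489746094), (217.27748107910156, 130.82937622070312), 22.654678344726562) 0.01756314926449276
post ((528.2108764648438, 141.9617919921875), (48.621517181396484, 29.947345733642578), 73.66677856445312)
posttop ((518.7593994140625, 141.9267578125), (30.594703674316406, 44.935646057128906), 16.677330017089844) 0.187008284010724
brass [423, 212,
[... 1057 characters left out ...]
28906), (237.25473022460938, 134.46051025390625), 23.254859924316406) 0.018637556794368515
post ((509.4275207519531, 147.6505126953125), (49.73393630981445, 24.737092971801758), 73.2169189453125)
posttop ((519.4649658203125, 145.3118438720703), (28.02100372314453, 41.20101547241211), 15.565964698791504) 0.18822524891997122
brass [231, 293, 13, 12, 97] [236.17525773 298.95876289] [0.54965984 0.156573   0.16710899]
brass [259, 296, 8, 15, 89] [262.47191011 303.38202247] [0.50354319 0.14385332 0.1704063 ]
jarA [ 0.39  -0.012  0.02 ] [0.436 0.038 0.089]
jarB [ 0.726 -0.169  0.02 ] [ 0.775 -0.121  0.09 ]
shaker [ 0.704 -0.034  0.02 ] [0.742 0.002 0.081]
mug [0.68  0.066 0.02 ] [0.795 0.15  0.094]
```

```bash
cat >> h.py <<'E'
def tool(yaw,sgn=1):
    y=sgn*np.array([-np.sin(yaw),np.cos(yaw),0]); z=np.array([0,0,-1.]); return R.from_matrix(np.stack([np.cross(y,z),y,z],1)).as_rotvec()
def plane(p):
    for _ in range(5):
        c=p.mean(0);n=np.linalg.svd(p-c,full_matrices=False)[2][2];r=(p-c)@n;p=p[abs(r)<max(2*r.std(),.001)]
    return c,n*np.sign(n[0] if abs(n[0])>.5 else n[2]),r.std(),len(p)
def box(P,lo,hi): return np.all((P>lo)&(P<hi),-1)
E
python3 - <<'E'
from h import *
import pickle
for n in("scene","side"):
    c=pickle.load(open(n+".pkl","rb"));P,_,_=cloud(c)
    q=P[box(P,[.48,.1,.03],[.57,.2,.15])]
    for yaw in np.radians([12,14,16,18,20]):
        xs=np.array([np.cos(yaw),np.sin(yaw)]);ys=np.array([-xs[1],xs[0]])
        a,b=q[:,:2]@xs,q[:,:2]@ys
        A=a[a>np.median(a)] if n=="scene" else a
        ha=np.histogram(a,bins=np.arange(a.min(),a.max()+.0015,.0015)); hb=np.histogram(b,bins=np.arange(b.min(),b.max()+.0015,.0015))
        print(n,np.degrees(yaw),"x",np.percentile(a,[1,99]).round(4),"peak",ha[0].max(),ha[1][ha[0].argmax()].round(4),"y",np.percentile(b,[1,99]).round(4),"peak",hb[0].max(),hb[1][hb[0].argmax()].round(4))
g=np.array([.5382,-.2067]); yawb=np.radians(-15.6)
for s in(1,-1):
    for p,y in(((*g,.26),yawb),((*g,.173),yawb),((.541,.15,.22),np.radians(16))):
        print(s,inverse_kinematics(np.array(p),tool(y,s)))
E
```

```text
scene 12.000000000000002 x [0.5242 0.5529] peak 230 0.5491 y [0.0112 0.0541] peak 168 0.013
scene 14.0 x [0.5243 0.5534] peak 255 0.5493 y [-0.0076  0.035 ] peak 173 -0.0058
scene 16.0 x [0.5239 0.5532] peak 240 0.5504 y [-0.0265  0.0158] peak 178 -0.0245
scene 18.0 x [0.5228 0.5529] peak 270 0.5494 y [-0.0457 -0.0034] peak 165 -0.0436
scene 20.0 x [0.521 0.552] peak 244 0.5477 y [-0.0647 -0.0227] peak 171 -0.0612
side 12.000000000000002 x [0.5237 0.5496] peak 288 0.5248 y [0.0134 0.0557] peak 291 0.0528
side 14.0 x [0.525  0.5512] peak 257 0.5261 y [-0.005   0.0368] peak 269 0.0343
side 16.0 x [0.5252 0.552 ] peak 292 0.5262 y [-0.0234  0.0181] peak 326 0.0144
side 18.0 x [0.5245 0.5522] peak 297 0.5251 y [-0.0417 -0.0006] peak 338 -0.004
side 20.0 x [0.5229 0.5517] peak 203 0.5249 y [-0.0601 -0.0191] peak 298 -0.0223
1 [-0.4098912   0.06564243  1.79363369  0.          1.28231654 -1.70841617]
1 [-0.4098912   0.12953169  1.88871057  0.          1.12335039 -1.70841617]
1 [ 2.26102935e-01  6.27613970e-02  1.87134261e+00 -4.44089210e-16
  1.20748865e+00 -1.62394607e+00]
-1 [-4.09891202e-01  6.56424322e-02  1.79363369e+00 -4.44089210e-16
  1.28231654e+00  1.43317649e+00]
-1 [-4.09891202e-01  1.29531694e-01  1.88871057e+00 -4.44089210e-16
  1.12335039e+00  1.43317649e+00]
-1 [ 2.26102935e-01  6.27613970e-02  1.87134261e+00 -4.44089210e-16
  1.20748865e+00  1.51764658e+00]
```

Run:
```python
from h import *
import pickle
th=np.radians(17);xs=np.array([np.cos(th),np.sin(th)]);ys=np.array([-xs[1],xs[0]])
for n in("scene","side"):
    c=pickle.load(open(n+".pkl","rb"));P,_,_=cloud(c)
    q=P[box(P,[.48,.1,.03],[.57,.2,.15])]; a,b=q[:,:2]@xs,q[:,:2]@ys
    for nm,m in(("x",(a>.546)&(b>-.036)&(b<-.005)) if n=="scene" else ("x",(a<.530)&(abs(b+.0135)<.015)),("y",(a>.53)&(a<.547)&((b<-.028) if n=="scene" else (b>.0)))):
        pts=q[m][:,:2]; cc=pts.mean(0); v=np.linalg.svd(pts-cc,full_matrices=False)[2][0]
        print(n,nm,len(pts),"dir deg",np.degrees(np.arctan2(v[1],v[0]))%90,"coord",cc@xs,cc@ys)
g=np.array([.5382,-.2067]); rv=tool(np.radians(-15.6),-1)
manip.set_gripper(.075)
manip.move_pose(np.array([*g,.26]),rv); print(manip.state()["clock"])
manip.move_linear(np.array([*g,.173]),.08,rv)
manip.set_gripper(.03,25); s=manip.state(); print(s["clock"],s["gripper_width"],s["grasp_force"],s["contact_force"])
manip.move_linear(np.array([*g,.173+.1]),.08)
s=manip.state(); print(s["clock"],s["gripper_width"],s["contact_force"],s["tool_pos"])
for n in("scene","side","wrist"):
    c=cams.capture(n); pickle.dump(c,open(n+"2.pkl","wb")); cv2.imwrite(f"pics/{n}2.png",c["image"])
```

```text
scene x 530 dir deg 13.815532114765332 coord 0.5498945084567533 -0.020838991892004527
scene y 297 dir deg 16.603931889505144 coord 0.5383568921835582 -0.032896495433343775
side x 336 dir deg 15.024403730174626 coord 0.526188410922927 -0.013778697308696408
side y 421 dir deg 16.599892701662583 coord 0.5386401104067502 0.006182865709518454
2.4167
4.15 0.049805776355519873 24.95477458825917 [ 0.16114225 -1.03562079  1.31909375]
5.55 0.04980680531573935 [-0.0371248   0.26317551 -2.4903276 ] [ 0.53779461 -0.20649849  0.27209765]
```

View pics/scene2.png

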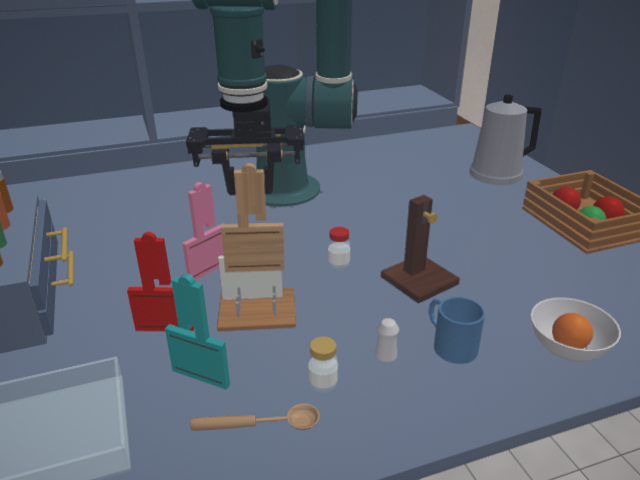

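The picture shows the board lifted clear of the rack and gripped across the handle, with the handle at about (251,195) and the mouth at the right (265,220). Next I'll measure its pose in the hand.

Run:
```python
from h import *
import pickle
tp=np.array([.5378,-.2065,.2721])
for n in("scene","side"):
    c=pickle.load(open(n+"2.pkl","rb"));P,_,_=cloud(c)
    q=P[box(P,[.505,-.3,.12],[.575,-.12,.25])]
    hs=cv2.cvtColor(c["image"],cv2.COLOR_BGR2HSV)
    m=box(P,[.505,-.3,.05],[.575,-.12,.26])
    q=P[m];q=q[(q[:,2]>.118)&(q[:,2]<.198)]
    C,nn,sd,k=plane(q); nh=nn/np.linalg.norm(nn[:2])
    vh=np.array([-nh[1],nh[0]])
    print(n,"n",nn,k,sd,"face offset from tcp mm",1000*(C-tp)[:2]@nh[:2],"yaw",np.degrees(np.arctan2(nn[1],nn[0])))
    al=P[m]; b=(al[:,:2]-tp[:2])@vh*1000; z=al[:,2]*1000
    near=abs((al-C)@nn)<.004; b,z=b[near],z[near]
    print(" blade z pct lateral 35..50:",np.percentile(z[(b>32)&(b<50)],[0,2,98,100]),"-50..-35",np.percentile(z[(b<-32)&(b>-50)],[0,2,98,100]),"y ext",np.percentile(b[z<195],[1,99]))
```

```text
scene n [ 0.9628945  -0.26987317  0.00163096] 1998 0.0012627356420804525 face offset from tcp mm 4.556242134609845 yaw -15.656741025776268
 blade z pct lateral 35..50: [110.67315681 113.38133619 205.63000254 206.75226959] -50..-35 [110.40652793 113.62620342 206.23744993 208.38846493] y ext [-54.17697827  53.54342464]
side n [ 0.96311437 -0.26908738 -0.00163998] 1111 0.0011400964643807547 face offset from tcp mm -4.6415257368963685 yaw -15.609989396929675
 blade z pct lateral 35..50: [109.76406104 113.22375033 207.14748758 208.93466332] -50..-35 [111.24693424 115.48904417 207.52699203 210.30949178] y ext [-54.22679037  56.28088597]
```

```bash
cat >> h.py <<'E'
YAW=np.radians(16.); XS=np.array([np.cos(YAW),np.sin(YAW),0]); YS=np.array([-XS[1],XS[0],0]); PIN=np.array([.5404,.1511,0])
RV=tool(YAW,-1)
def at(y,z,x=0): return PIN+x*XS+y*YS+np.array([0,0,z])
def frc(n=5):
    f=[]
    for _ in range(n): manip.dwell(.02); f.append(manip.state()["contact_force"])
    f=np.mean(f,0); return np.array([f@XS,f@YS,f[2]])
E
python3 - <<'E'
from h import *
import pickle
manip.move_pose(at(-.1,.285),RV); print(manip.state()["clock"])
manip.move_linear(at(-.1,.207),.1,RV)
f0=frc(); print(f0)
for y in(-.08,-.06,-.05,-.042):
    manip.move_linear(at(y,.207),.08); f=frc(3)-f0; print(y,f.round(2))
    if np.abs(f).max()>3: break
s=manip.state(); print(s["clock"],s["tool_pos"],at(y,.207))
a=cams.capture("scene");b=cams.capture("side");pickle.dump((a,b),open("v3.pkl","wb"))
g=lambda im,x,y:cv2.resize(im[y:y+150,x:x+100],(400,600),interpolation=cv2.INTER_CUBIC)
cv2.imwrite("pics/v3.png",np.hstack([g(a["image"],365,160),g(b["image"],205,250)]))
E
```

```text
6.725
[ 0.11432784 -0.10731398 -2.3611765 ]
-0.08 [-0.11  0.11 -0.2 ]
-0.06 [-0.22  0.44 -0.27]
-0.05 [0.11 0.37 0.04]
-0.042 [ 0.23  0.1  -0.08]
9.2667 [0.55191396 0.11090487 0.2070148 ] [0.55197677 0.11072701 0.207     ]
```

View pics/v3.png

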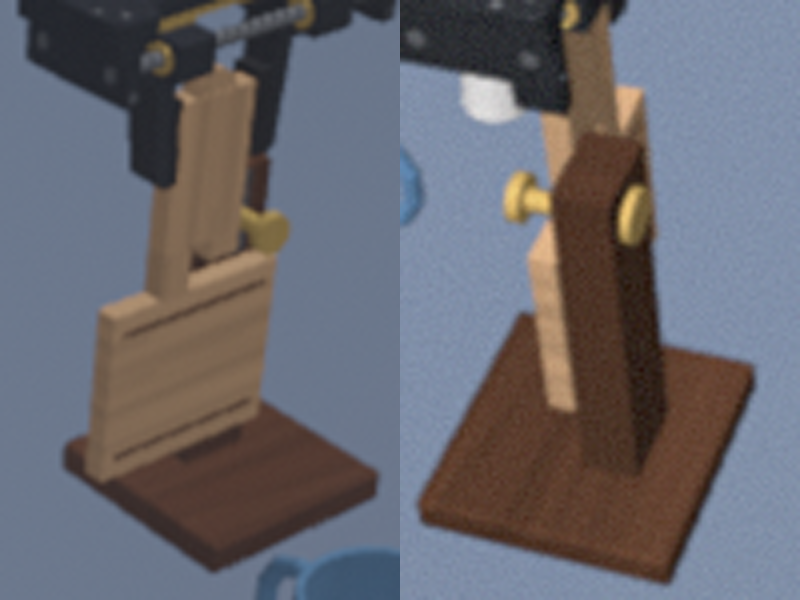

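The pin is above the lip (left crop, about (260,228)), and the board edge lies between post and head (right crop, about (545,240)). Next I'll raise it gently until the lip touches the pin.

Run:
```python
from h import *
f0=frc(8); print(f0,manip.state()["clock"])
z=.207; step=.002; hit=None
while z<.248:
    z+=step; manip.move_linear(at(-.042,z),.03); f=(frc(2)-f0)
    if f[2]<-1.2 or abs(f[:2]).max()>3:
        print(z,f.round(2))
        if step>.001: z-=.003; step=.0005; manip.move_linear(at(-.042,z),.03); continue
        hit=z;break
print("hit",hit,manip.state()["tool_pos"],manip.state()["clock"])
if hit:
    z=hit-.0014-.0002; manip.move_linear(at(-.042,z),.03); print("backed",z,frc()-f0)
```

```text
[-0.17207116  0.18856498 -2.7584794 ] 9.5
0.223 [-0.67 -1.04 -2.11]
0.223 [ 1.05  0.45 -2.69]
hit 0.223 [0.55178358 0.11072485 0.22260414] 13.7167
backed 0.22139999999999999 [ 0.73107287 -0.6216027   0.19874002]
```

Run:
```python
from h import *
f0=frc(8); z=.2214; y=-.042; print(f0, manip.state()["tool_pos"])
while y<.006:
    y+=.003 if y<-.006 else .001
    manip.move_linear(at(y,z),.04); f=frc(2)-f0; print(round(y,4),f.round(2))
    if abs(f).max()>2.5: break
s=manip.state();print(s["clock"],s["tool_pos"],at(y,z),s["moment"])
```

```text
[-0.13804627  0.01264565 -2.38383776] [0.55211268 0.11074639 0.22165744]
-0.039 [ 0.53 -0.33  0.35]
-0.036 [-0.34 -0.54  0.16]
-0.033 [-0.06  0.34 -0.28]
-0.03 [ 0.86  0.24 -0.24]
-0.027 [ 0.33  0.35 -0.2 ]
-0.024 [ 0.61  0.3  -0.39]
-0.021 [-0.28  0.37 -0.84]
-0.018 [ 0.06  0.11 -0.11]
-0.015 [-0.53 -0.34  0.48]
-0.012 [-0.13 -0.3  -0.29]
-0.009 [-0.76  0.23 -0.6 ]
-0.006 [ 0.07 -0.41  0.14]
-0.003 [ 0.5  -0.33 -0.3 ]
-0.002 [ 0.28 -0.28 -0.54]
-0.001 [ 0.54  0.09 -0.45]
-0.0 [-0.01  0.35 -0.57]
0.001 [-0.11 -1.83 -0.42]
0.002 [ 0.51 -5.17 -1.01]
19.2833 [0.54009438 0.15218883 0.22139157] [0.53984873 0.15302252 0.2214    ] [-1.11141887 -0.33621298  0.0211566 ]
```

Run:
```python
from h import *
import pickle
y=-.0007
manip.move_linear(at(y,.2214),.03); f0=frc(6); print(f0)
z=.2214
while z>.2055:
    z-=.002 if z>.2115 else .0005
    manip.move_linear(at(y,z),.03); f=frc(2)-f0
    if abs(f).max()>1: print(round(z,4),f.round(2))
    if f[2]>2 or abs(f[:2]).max()>3: break
s=manip.state();print(s["clock"],z,s["tool_pos"],at(y,z),frc(4)-f0)
a=cams.capture("scene");b=cams.capture("side")
g=lambda im,x,y:cv2.resize(im[y:y+150,x:x+100],(400,600),interpolation=cv2.INTER_CUBIC)
cv2.imwrite("pics/v4.png",np.hstack([g(a["image"],375,160),g(b["image"],205,250)]))
```

```text
[ 0.0502499  -0.13252774 -2.92902272]
0.2064 [-0.4   0.33  2.9 ]
23.8833 0.2064 [0.540776   0.15045551 0.20680559] [0.54059295 0.15042712 0.2064    ] [-0.87862082  0.12719087  3.40185665]
```

View pics/v4.png

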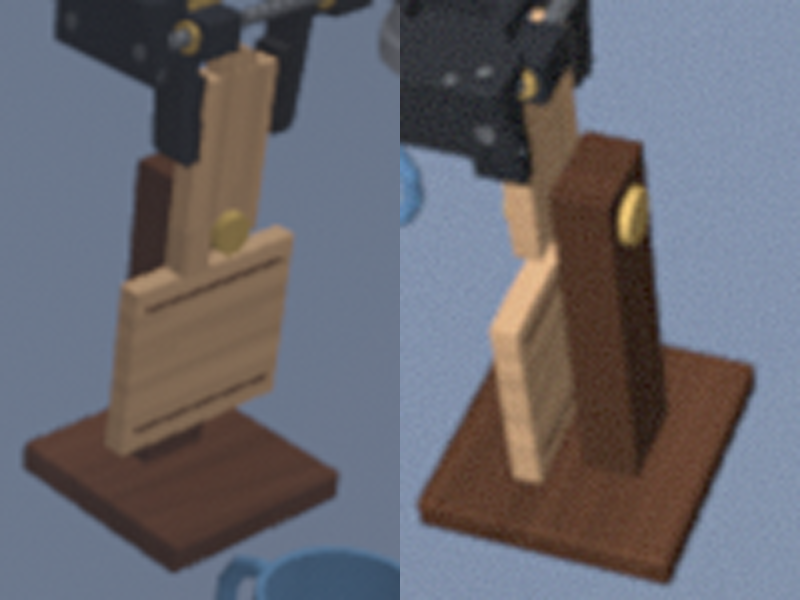

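The pin head (left crop, about (230,230)) is in front of the pocket, and the pin carries the weight: contact is at TCP z 0.2068, against 0.2076 predicted. Next I'll release and retreat.

Run:
```python
from h import *
manip.set_gripper(.051,3); manip.set_gripper(.072)
s=manip.state(); print(s["clock"],s["gripper_width"],frc(3)); p=s["tool_pos"]
manip.move_linear(p+[0,0,.03],.05); print(frc(3)); manip.move_linear(p+[0,0,.13],.12)
manip.dwell(1.5)
a=cams.capture("scene");manip.dwell(1.);b=cams.capture("side");a2=cams.capture("scene")
print(manip.state()["clock"],"pixel change",(cv2.absdiff(a["image"],a2["image"]).max(2)[200:300,385:460]>40).sum())
P,_,_=cloud(a2); q=P[box(P,[.51,.09,.06],[.58,.2,.14])&(cv2.cvtColor(a2["image"],cv2.COLOR_BGR2HSV)[...,2]>85)]
print(plane(q))
g=lambda im,x,y:cv2.resize(im[y:y+150,x:x+100],(400,600),interpolation=cv2.INTER_CUBIC)
cv2.imwrite("pics/v5.png",np.hstack([g(a2["image"],375,160),g(b["image"],205,250)]))
```

```text
24.7583 0.07168596087416942 [ 0.17682572 -0.35949477  0.02365736]
[-0.26616748 -0.14777939 -0.26429901]
29.2417 pixel change 0
(array([0.54760022, 0.14728174, 0.10076986]), array([ 9.61945249e-01,  2.73242268e-01, -2.04640885e-05]), np.float64(0.0011280891941991902), 1082)
```

View pics/v5.png

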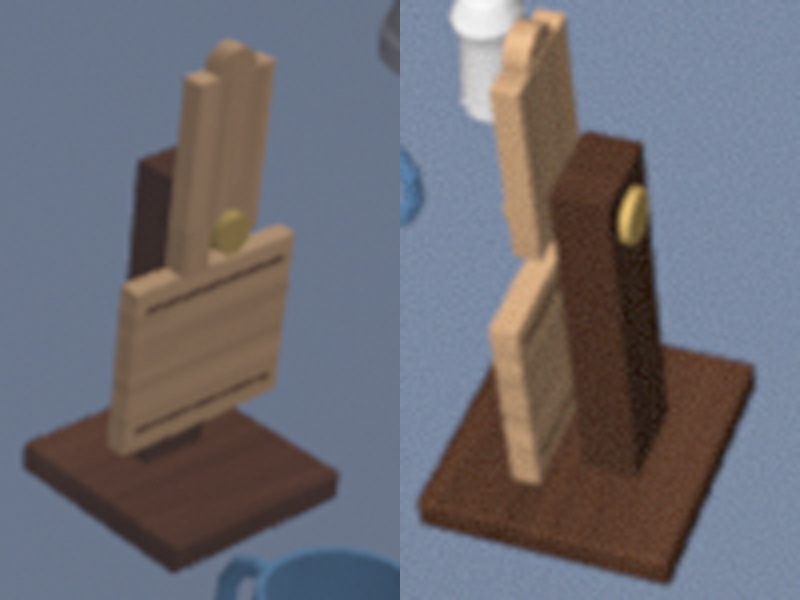

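The board hangs upright and still, clear of the foot (left crop, bottom edge from (120,450) to (270,390)), and the gripper is away from it.

```bash
python3 -c "
from h import *
print(order.close_job())"
```

```text
the job is handed in; nothing more can be done
None
```

The bread board hangs by its slot on the brass pin, upright, still and clear of the stand's foot; the gripper was clear of it, nothing else was moved, and I handed the job in at about 29 s.

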